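Find the warped card-drawer front on the surface plate

ROBOT

A 6-joint arm with a two-finger parallel gripper is mounted at the origin on the work surface. World frame = base frame: x ahead of the robot, y to its left, z up, the work surface at z = 0. Lengths are in m, angles in degrees, forces in N, time in s.
With the tool pointing down it reaches from about 0.375 to 0.9 m from the base axis. Payload 3.1 kg.
Tool frame: the origin (TCP) lies on the centre line of the jaws, within the pads' length; the fingertips stand 17 mm ahead of it and the grasp point (between the pads) lies 2 mm behind it; z points along the fingers, y is the line along which they close (so a half turn about z gives the same grasp; the last joint's range is limited). The gripper opens to 87 mm and grips with 3 to 60 N. Pads are 19 mm wide; open, the fingers measure 117 mm over their backs; the gripper's body (75 mm by 190 mm) begins 51 mm behind the grasp point.
Start: joints at [55.606, 30.224, 82.088, -0, 67.689, -10.227], TCP at [0.256, 0.57, 0.24] pointing down, gripper open.
Joint ranges: [-176.69, 176.69], [-43.24, 126.21], [12.49, 139.97], [-82, 262], [0, 151.66], [-163.58, 163.58]. Speed limits (degrees/s): [159.86, 159.86, 180, 180, 180, 180].

INTERFACE

Orientations are given as a 3x3 rotation matrix whose columns are the frame's x, y, z axes.
In Python, from rig import bot, imaging, finder gives the robot as it stands. The module is installed in compiled form; this text tells all that it offers.
- The arm moves only by the tool play_rows, never from a script. Its argument "motion" is a list that holds one entry, the list of rows, each a list of 6 numbers: the shift along the tool's x, y, z in fractions of the full range, 1 being 0.75 m, then the turn, a rotation vector about the tool's x, y, z in parts of the range, where 1.0 means 120 degrees. In form: [[[dx, dy, dz, wx, wy, wz], ...]]. A call has 1 to 8 rows; each row is the pose to reach, as a shift and turn from the pose commanded when the call began, along the tool's axes at that moment; what a row does not reach only later rows make up. A row lasts 1/12 s, in which the tool goes at most 41.7 mm and 7.16 degrees, less where a joint would pass 70% of its speed; a pose out of reach is approached as far as the arm can. No shift or turn number may pass 1 either way. A call with a gripper value outside its range is refused whole. "fingers" is the finger opening in m, from 0 to 0.087, set as the call begins (left out, the last holds). The fingers move at their own pace and stop on an object; the grip force is fixed at half the most. Time passes only in rows, so rows that repeat a pose let the fingers close. It gives the time, the measured TCP pose, the force, the opening and the grip force at its end, in the units of the state.
- bot.read_state(): the state, without advancing time (a new reading comes with each control period).
- imaging.capture(name): name is "side" or "top"; returns a dict with "frame" (480x640x3 uint8, red, green, blue), "camera_matrix" (3x3 intrinsics, pixels), "R" (3x3) and "t" (3): a world point X has camera coordinates R X + t. Camera axes: x right, y down, z forward; pixel columns grow to the right and rows downward; lengths in m; the calibration is good to about 2 mm. A picture is of the moment at which its call begins. There is no depth.
- bot.hand_in(): hands the job in; it is judged then, once.
Trained networks look in the newest picture that a camera, given by its name, has taken for a name from the list of things; names that differ only in an ending like _2 or _b are one class to them, and where a whole thing is asked for, a point or a joint stands for the part that bears it (a point fixed in the world has none). Each returns a list of dicts, best first, with "confidence" (0 to 1); they miss things now and then, are a little off and sometimes report something else, mostly with a low value. They report only what shows in the picture. A call takes as long as a camera call. They do not tell look-alikes from the thing itself.
- finder.recognise(camera, name): "at" ([x, y, z] in m, in world coordinates, good to about 4 mm: the middle of the surface that is visible of it).
- finder.outline_of(camera, name): "pixels" (480x640 bool, what is visible of it).
The state is a dict: "time_s": time; "joint_positions": joint angles; "qvel": joint speeds; "tau": joint torques, N m; "position": TCP position; "tcp_rot": TCP orientation; "force": force on the tool from outside, world axes, zero at the start; "moment": the same for the moment, N m; "opening": opening from 0.0 (shut) to 1.0 (fully open); "grasp_force": force on a finger pad.
Only numpy, scipy, OpenCV 4.12 (cv2) and the standard library are available. Lean on these libraries where they do the work, as an engineer would, in place of code of your own. Each camera call takes 0.05 s, during which the arm holds its last target. There are 200 camera calls.

TASK

One of the three card-drawer fronts on the stone surface plate is warped: rock them with gentle finger pressure, touching down slowly and never pressing hard against the stone, to find the one that tilts, and hold it tilted for a moment to be sure. Then lift that one by its pull and lay it face up in the plywood repair tray, setting it down rather than dropping it, and leave the two sound fronts lying where they are and the other things on the bench alone.

Things in the scene. Friction and masses are not known exactly. Their poses are not given: they have to be found in the camera images.
- surface_plate: fixed flat stone slab, 280 (its x) by 460 (its y) by 40 mm high; origin at the centre of its underside, on the bench, z up; its top face is 40 mm above the bench. The three fronts lie on it in a row along its y, about 150 mm apart
- front_a: loose drawer front of dark wood, face up, 130 (its x) by 105 (its y) mm, about 0.3 kg; origin at the centre of its underside where the pads end, z up. A flat board 8 mm thick, its top face 14 mm above the origin, on four round corner pads 6 mm high, 12 mm across, centred 57 mm (x) and 44 mm (y) from its middle. A flat label holder with a paper card lies on the face at x = +36 mm
- front_b: same make as front_a and front_c, same frame. The steel pull of each front: a bar along y over its centre, 14 mm wide (x), 64 mm long (y), from 36 to 48 mm above the origin, on two posts of 10 by 8 mm at y = +-26 mm, open below
- front_c: same make as front_a and front_b, same frame. Any one of the three may be the warped one, and any corner may be the lifted one. A sound front stays put wherever it is pressed within its pads
- repair_tray: fixed open plywood tray beside the plate at its +y side, 185 (its x) by 155 (its y) by 30 mm high outside, walls and floor 5 mm; origin at the centre of its underside, on the bench, z up; a front fits in with about 20 mm to spare all round when its x lies along the tray's x, either way round
- screwdriver: bystander: a screwdriver lying on the bench; origin at its underside, near its middle
- screw_jar: bystander: a glass jar with a steel lid, 60 mm across, 75 mm high, standing on the bench; origin at the centre of its underside
- card_drawer: bystander: a wooden drawer full of index cards, 100 by 220 by about 85 mm high, on the bench beyond the plate; origin at the centre of its underside
- plate_top (a point): centre of the plate's top face. On it a warped front rests level on three pads, the fourth about 4.5 mm clear, so at rest it measures like a sound one. It rocks about the diagonal beside the lifted pad: 1 to 4 N at the middle of one of its two short ends, or near that corner, tips it 0.06 rad (end sinks 1.5 to 2 mm, corner 4 mm); let go, it falls back level
Not all that is in view belongs to the job. Leave any pink look-alike of the front_b alone. What is shaped like the front_c but blue is not meant.

How it is judged:
By the outcome, as a careful person would: the job done as asked, in the order asked, and still so for the second after the job is handed in, with the robot touching nothing.
It also fails if it takes over 72 s, if anything falls off the work surface, if the arm or the gripper's body presses on something with over 40 N, if the wrist force passes 120 N, or if a joint passes its speed limit or range.

## Working session

There is one attempt and no reset: what is moved stays moved. The work goes in short steps, Python scripts to look and compute and a tool call to move; the robot and the scene stay as the last step left them, time stands still between calls to the robot, and variables do not carry over. Pictures are saved under pics/ and viewed, at most 10 in all, crops included, and the job is handed in when it is done.

Besides the shell and the picture viewer there is one more tool, called after "Call:" as name(argument=value, ...) on one line, values as JSON. play_rows: Moves the arm, as the interface text tells. Its arguments: {"type":"object","properties":{"motion":{"type":"array"},"fingers":{"type":"number"}},"required":["motion"]}

```bash
mkdir -p pics
python3 - <<'E'
from rig import bot, imaging, finder
import cv2, numpy as np
s=bot.read_state(); print({k:np.round(v,3).tolist() for k,v in s.items()})
for c in ("top","side"):
    d=imaging.capture(c); cv2.imwrite(f"pics/{c}0.png",d["frame"][:,:,::-1])
    print(c,np.round(d["camera_matrix"],1).tolist(),np.round(d["R"],4).tolist(),np.round(d["t"],4).tolist())
    for n in ("front_a","repair_tray","surface_plate","screw_jar","card_drawer","screwdriver"):
        print(n,[(np.round(r["at"],3).tolist(),round(r["confidence"],2)) for r in finder.recognise(c,n)])
E
```

```text
{'time_s': 0.0, 'joint_positions': [55.605, 30.277, 82.157, -0.001, 67.689, -10.228], 'qvel': [0.001, 0.038, -0.012, 0.037, 0.075, 0.033], 'tau': [0.0, -44.004, -17.66, 0.063, 0.058, -0.0], 'position': [0.255, 0.57, 0.239], 'tcp_rot': [[-0.912, 0.409, -0.001], [0.409, 0.912, -0.002], [0.0, -0.002, -1.0]], 'force': [0.55, -0.03, 0.439], 'moment': [-0.008, 0.004, -0.016], 'grasp_force': 0.0, 'opening': 0.999}
top [[468.3, 0.0, 323.0], [0.0, 468.3, 237.2], [0.0, 0.0, 1.0]] [[-0.0101, -0.9999, 0.0111], [-0.9869, 0.0082, -0.1613], [0.1612, -0.0126, -0.9868]] [-0.077, 0.5409, 0.9455]
front_a [([0.286, 0.209, 0.017], 0.89), ([0.514, 0.03, 0.055], 0.85), ([0.531, -0.466, 0.019], 0.72), ([0.532, -0.27, 0.056], 0.65), ([0.552, -0.118, 0.051], 0.59), ([0.708, 0.262, 0.072], 0.19)]
repair_tray [([0.528, 0.332, 0.006], 0.74)]
surface_plate [([0.517, -0.12, 0.038], 0.72)]
screw_jar [([0.707, 0.26, 0.075], 0.87)]
card_drawer [([0.785, -0.021, 0.036], 0.71)]
screwdriver [([0.347, -0.55, 0.019], 0.7)]
side [[500.0, 0.0, 320.1], [0.0, 500.0, 229.0], [0.0, 0.0, 1.0]] [[0.916, -0.4011, 0.0012], [-0.2455, -0.5629, -0.7893], [0.3172, 0.7227, -0.6141]] [-0.5311, 0.1201, 1.1807]
front_a [([0.532, -0.483, 0.013], 0.86), ([0.551, -0.126, 0.055], 0.84), ([0.512, 0.018, 0.06], 0.69), ([0.283, 0.194, 0.012], 0.61), ([0.53, -0.284, 0.055], 0.6), ([0.488, -0.191, 0.039], 0.32)]
repair_tray [([0.534, 0.334, 0.002], 0.95), ([0.486, -0.195, 0.041], 0.68)]
surface_plate [([0.487, -0.192, 0.043], 0.98)]
screw_jar [([0.711, 0.248, 0.05], 0.86)]
card_drawer [([0.758, -0.062, 0.065], 0.58)]
screwdriver [([0.345, -0.567, 0.02], 0.66)]
```

View pics/top0.png

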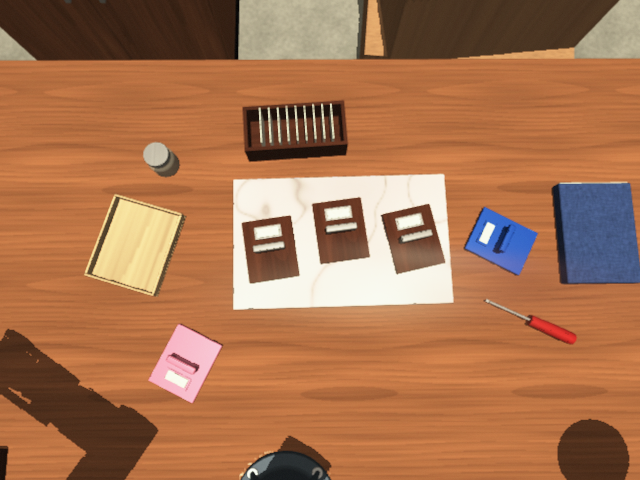

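View pics/side0.png

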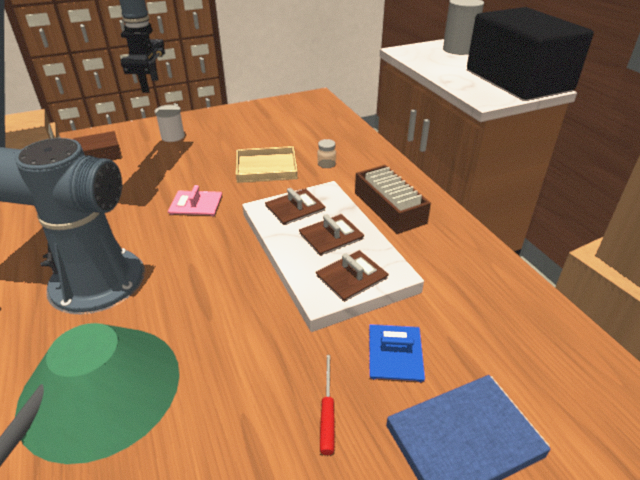

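Top view: the three dark fronts lie on the plate at about (270,248), (341,230) and (413,238), labels toward world +x. The tray is at (135,245), the pink and blue look-alikes at (186,362) and (500,240). The side view agrees. Next I fit the exact poses.

```bash
cat > h.py <<'E'
from rig import bot, imaging, finder
import cv2, numpy as np
from scipy.optimize import minimize
def box(x0,x1,y0,y1,z0,z1): return np.array([[x,y,z] for x in(x0,x1) for y in(y0,y1) for z in(z0,z1)],float)
FRONT=[box(-.065,.065,-.0525,.0525,.006,.014),box(-.007,.007,-.032,.032,.036,.048),box(-.005,.005,-.03,-.022,.014,.04),box(-.005,.005,.022,.03,.014,.04)]
TRAY=[box(-.0925,.0925,-.0775,.0775,0,.03)]
PLATE=[box(-.14,.14,-.23,.23,0,.04)]
def proj(d,P):
    c=P@d["R"].T+d["t"]; u=c@d["camera_matrix"].T; return u[:,:2]/u[:,2:]
def render(d,parts,p,z):
    c,s=np.cos(p[2]),np.sin(p[2]); R=np.array([[c,-s,0],[s,c,0],[0,0,1]])
    m=np.zeros((480*4,640*4),np.uint8)
    for b in parts:
        h=cv2.convexHull(proj(d,b@R.T+[p[0],p[1],z]).astype(np.float32)*4+1.5)
        cv2.fillConvexPoly(m,np.round(h*16).astype(np.int32),255,shift=4)
    return cv2.resize(m,(640,480),interpolation=cv2.INTER_AREA)/255.
def fit(obs,parts,p0,z):  # obs: list of (cam dict, mask)
    def cost(q):
        p=[q[0]/100,q[1]/100,q[2]/10]; t=0
        for d,m in obs:
            r=render(d,parts,p,z); t+=1-np.minimum(r,m).sum()/np.maximum(r,m).sum()
        return t
    best=None
    for a in (-.2,0,.2):
        q0=np.array([p0[0]*100,p0[1]*100,(p0[2]+a)*10])
        r=minimize(cost,q0,method="Nelder-Mead",options=dict(initial_simplex=[q0,q0+[1,0,0],q0+[0,1,0],q0+[0,0,1]],xatol=.01,fatol=1e-5))
        if best is None or r.fun<best.fun: best=r
    return best.x/[100,100,10],best.fun
E
cat > m.py <<'E'
from h import *
D={c:imaging.capture(c) for c in("top","side")}
def masks(c,n): return [r["pixels"] for r in finder.outline_of(c,n)]
for name,parts,p0,z in (("front_a",FRONT,(.523,.03,0),.04),("front_a",FRONT,(.555,-.12,0),.04),("front_a",FRONT,(.53,-.275,0),.04),("repair_tray",TRAY,(.53,.333,0),0),("surface_plate",PLATE,(.52,-.12,0),0)):
    obs=[]
    for c in D:
        u=proj(D[c],np.array([[p0[0],p0[1],z]]))[0]
        if name=="surface_plate" : u=u
        for m in masks(c,name):
            ys,xs=np.nonzero(m)
            if len(xs) and np.hypot(xs.mean()-u[0],ys.mean()-u[1])<30:
                if name=="surface_plate": m=cv2.morphologyEx(m.astype(np.uint8),cv2.MORPH_CLOSE,np.ones((75,75)))
                obs.append((D[c],m.astype(float),c)); break
    for sel in (("top",),("side",),("top","side")):
        o=[(d,m) for d,m,c in obs if c in sel]
        if len(o)==len(sel):
            p,f=fit(o,parts,p0,z); print(name,sel,np.round(p[:2],4),round(np.degrees(p[2]),2),round(f,3))
E
python3 m.py
```

```text
front_a ('top',) [0.5152 0.03  ] 7.96 0.03
front_a ('side',) [0.522  0.0338] 8.37 0.091
front_a ('top', 'side') [0.5174 0.0305] 8.37 0.181
front_a ('top',) [ 0.5535 -0.1171] 7.09 0.027
front_a ('side',) [ 0.5594 -0.1155] 7.88 0.037
front_a ('top', 'side') [ 0.5564 -0.1164] 7.46 0.126
front_a ('top',) [ 0.5348 -0.27  ] 13.08 0.024
front_a ('side',) [ 0.5402 -0.2672] 13.76 0.057
front_a ('top', 'side') [ 0.5362 -0.2695] 12.77 0.132
repair_tray ('top',) [0.5313 0.3233] -17.33 0.02
repair_tray ('side',) [0.5395 0.3266] -17.06 0.053
repair_tray ('top', 'side') [0.5334 0.3233] -16.07 0.125
surface_plate ('top',) [ 0.5348 -0.1195] 1.21 0.016
surface_plate ('side',) [ 0.5411 -0.1164] 1.28 0.02
surface_plate ('top', 'side') [ 0.5366 -0.1182] 1.36 0.063
```

```bash
cat > g.py <<'E'
import sys,numpy as np
from rig import bot
from scipy.spatial.transform import Rotation as Ro
F={'1':(.5185,.032,8.),'2':(.5565,-.1163,7.4),'3':(.5375,-.2687,13.3),'t':(.535,.325,-17.)}
def row(f,lx,ly,z,yaw,s):  # target: local offset in front frame, tcp z, tool-x angle relative to front x
    x,y,a=F[f]; a=np.radians(a); c,k=np.cos(a),np.sin(a)
    P=np.array([x+c*lx-k*ly,y+k*lx+c*ly,z]); R=s["tcp_rot"]=np.array(s["tcp_rot"])
    t=a+np.radians(yaw); T=np.array([[np.cos(t),np.sin(t),0],[np.sin(t),-np.cos(t),0],[0,0,-1]])
    return np.r_[R.T@(P-np.array(s["position"])),np.degrees(Ro.from_matrix(R.T@T).as_rotvec())]
if __name__=="__main__":
    s=bot.read_state(); a=sys.argv
    for i in range(1,len(a),5): print(np.round(row(a[i],*map(float,a[i+1:i+5]),s),4).tolist())
    print(round(s["time_s"],2),np.round(s["position"],4),np.round(s["force"],2),np.round(s["joint_positions"],1))
E
python3 g.py 1 -.054 0 .1 180
```

```text
[-0.4143, -0.4122, 0.1395, -0.0007, -0.0018, -32.1675]
1.3 [0.2558 0.5702 0.2395] [ 0.28 -0.04  0.14] [ 55.6  30.2  82.1   0.   67.7 -10.2]
```

The manual's scale: shifts go in shares of 0.75 m and turns go in shares of 120 degrees. Converting my numbers, -0.414 m / 0.75 = -0.552, -0.412 m / 0.75 = -0.5493, -32.2 degrees / 120 = -0.2683.

Call:
play_rows(motion=[[[-0.552,-0.5493,0.16,0,0,-0.2683],[-0.552,-0.5493,0.16,0,0,-0.2683],[-0.552,-0.5493,0.16,0,0,-0.2683],[-0.552,-0.5493,0.16,0,0,-0.2683],[-0.552,-0.5493,0.16,0,0,-0.2683],[-0.552,-0.5493,0.16,0,0,-0.2683],[-0.552,-0.5493,0.16,0,0,-0.2683],[-0.552,-0.5493,0.16,0,0,-0.2683]]], fingers=0)

```text
time_s: 1.97
position: [0.3714, 0.269, 0.1736]
tcp_rot: [[-0.99, -0.14, 0.001], [-0.14, 0.99, 0.0], [-0.001, 0.0, -1.0]]
force: [1.1, 0.6, -1.1]
opening: 0.48
grasp_force: 0.0
```

```bash
python3 g.py 1 -.054 0 .1 180
```

```text
[-0.0582, -0.2552, 0.0736, 0.0168, 0.0715, 0.0713]
1.97 [0.3714 0.269  0.1736] [ 1.09  0.58 -1.11] [ 21.9  23.7 109.4  -0.   46.9 -76.2]
```

Converted, -0.248 m / 0.75 = -0.3307, 0.073 m / 0.75 = 0.0973.

Call:
play_rows(motion=[[[-0.0773,-0.3307,0.0973,0,0,0],[-0.0773,-0.3307,0.0973,0,0,0],[-0.0773,-0.3307,0.0973,0,0,0],[-0.0773,-0.3307,0.0973,0,0,0],[-0.0773,-0.3307,0.0973,0,0,0],[-0.0773,-0.3307,0.0973,0,0,0],[-0.0773,-0.3307,0.0973,0,0,0],[-0.0773,-0.3307,0.0973,0,0,0]]])

```text
time_s: 2.63
position: [0.4655, 0.0294, 0.0998]
tcp_rot: [[-0.991, -0.134, 0.002], [-0.134, 0.991, -0.001], [-0.002, -0.001, -1.0]]
force: [-0.1, 0.0, -0.1]
opening: 0.01
grasp_force: 0.0
```

```bash
python3 g.py 1 -.054 0 .076 180
```

```text
[0.0012, -0.0048, 0.0238, -0.0604, 0.1079, -0.2829]
2.63 [0.4655 0.0294 0.0998] [-0.11  0.04 -0.13] [ -10.1   32.2  111.6   -0.    36.1 -107.8]
```

Converted, 0.026 m / 0.75 = 0.0347, 0.01 m / 0.75 = 0.0133.

Call:
play_rows(motion=[[[0.0013,-0.0067,0.0133,0,0,0],[0.0013,-0.0067,0.024,0,0,0],[0.0013,-0.0067,0.0293,0,0,0],[0.0013,-0.0067,0.0313,0,0,0],[0.0013,-0.0067,0.0327,0,0,0],[0.0013,-0.0067,0.0333,0,0,0],[0.0013,-0.0067,0.034,0,0,0],[0.0013,-0.0067,0.0347,0,0,0]]])

```text
time_s: 3.3
position: [0.4629, 0.0283, 0.0748]
tcp_rot: [[-0.99, -0.14, 0.001], [-0.14, 0.99, -0.0], [-0.001, -0.0, -1.0]]
force: [0.1, 0.9, 0.8]
opening: 0.002
grasp_force: 0.0
```

Converted, 0.0012 m / 0.75 = 0.0016, 0.0009 m / 0.75 = 0.0012.

Call:
play_rows(motion=[[[0,0,0.0004,0,0,0],[0,0,0.0008,0,0,0],[0,0,0.0012,0,0,0],[0,0,0.0016,0,0,0]]])

```text
time_s: 3.63
position: [0.4627, 0.0279, 0.0734]
tcp_rot: [[-0.99, -0.14, 0.0], [-0.14, 0.99, -0.0], [-0.0, -0.0, -1.0]]
force: [0.2, 0.2, 0.0]
opening: 0.011
grasp_force: 0.0
```

Converted, 0.0012 m / 0.75 = 0.0016, 0.0009 m / 0.75 = 0.0012.

Call:
play_rows(motion=[[[0,0,0.0004,0,0,0],[0,0,0.0008,0,0,0],[0,0,0.0012,0,0,0],[0,0,0.0016,0,0,0]]])

```text
time_s: 3.97
position: [0.4627, 0.0279, 0.0721]
tcp_rot: [[-0.99, -0.14, -0.0], [-0.14, 0.99, 0.0], [0.0, 0.0, -1.0]]
force: [0.1, 0.1, -0.3]
opening: 0.005
grasp_force: 0.0
```

Converted, 0.0006 m / 0.75 = 0.0008, 0.0003 m / 0.75 = 0.0004.

Call:
play_rows(motion=[[[0,0,0.0004,0,0,0],[0,0,0.0008,0,0,0],[0,0,0.0008,0,0,0]]])

```text
time_s: 4.22
position: [0.4627, 0.0279, 0.0715]
tcp_rot: [[-0.99, -0.14, -0.0], [-0.14, 0.99, -0.0], [0.0, 0.0, -1.0]]
force: [-0.5, 0.5, 1.1]
opening: 0.003
grasp_force: 0.0
```

Converted, 0.0006 m / 0.75 = 0.0008, 0.0003 m / 0.75 = 0.0004.

Call:
play_rows(motion=[[[0,0,0.0004,0,0,0],[0,0,0.0008,0,0,0],[0,0,0.0008,0,0,0]]])

```text
time_s: 4.47
position: [0.4627, 0.0279, 0.0714]
tcp_rot: [[-0.99, -0.14, 0.0], [-0.14, 0.99, -0.0], [-0.0, -0.0, -1.0]]
force: [-1.0, 0.2, 4.4]
opening: 0.002
grasp_force: 2.3
```

Converted, 0.0004 m / 0.75 = 0.0005, 0.0002 m / 0.75 = 0.0003.

Call:
play_rows(motion=[[[0,0,0.0003,0,0,0],[0,0,0.0005,0,0,0],[0,0,0.0005,0,0,0]]])

```text
time_s: 4.72
position: [0.4627, 0.028, 0.0713]
tcp_rot: [[-0.99, -0.14, 0.0], [-0.14, 0.99, -0.0], [-0.0, -0.0, -1.0]]
force: [-2.3, 0.3, 8.5]
opening: 0.002
grasp_force: 4.2
```

Converted, -0.11 m / 0.75 = -0.1467, -0.042 m / 0.75 = -0.056.

Call:
play_rows(motion=[[[0,0,-0.0267,0,0,0],[0,0,-0.06,0,0,0],[-0.0493,-0.0027,-0.06,0,0,0],[-0.0987,-0.0053,-0.06,0,0,0],[-0.1467,-0.0053,-0.056,0,0,0],[-0.1467,-0.0053,-0.0333,0,0,0],[-0.1467,-0.0053,-0.0133,0,0,0],[-0.1467,-0.0053,-0.008,0,0,0]]])

```text
time_s: 5.38
position: [0.5711, 0.0396, 0.0745]
tcp_rot: [[-0.99, -0.14, -0.004], [-0.14, 0.99, 0.0], [0.004, 0.001, -1.0]]
force: [-0.7, -0.4, -0.6]
opening: 0.004
grasp_force: 0.0
```

Converted, 0.002 m / 0.75 = 0.0027, 0.0016 m / 0.75 = 0.0021.

Call:
play_rows(motion=[[[0,0,0.0005,0,0,0],[0,0,0.0011,0,0,0],[0,0,0.0016,0,0,0],[0,0,0.0021,0,0,0],[0,0,0.0027,0,0,0],[0,0,0.0027,0,0,0]]])

```text
time_s: 5.88
position: [0.5724, 0.0393, 0.0751]
tcp_rot: [[-0.99, -0.14, 0.001], [-0.14, 0.99, -0.0], [-0.001, -0.0, -1.0]]
force: [0.7, 0.7, 0.1]
opening: 0.007
grasp_force: 0.0
```

Converted, 0.002 m / 0.75 = 0.0027, 0.0016 m / 0.75 = 0.0021.

Call:
play_rows(motion=[[[0,0,0.0005,0,0,0],[0,0,0.0011,0,0,0],[0,0,0.0016,0,0,0],[0,0,0.0021,0,0,0],[0,0,0.0027,0,0,0],[0,0,0.0027,0,0,0]]])

```text
time_s: 6.38
position: [0.5721, 0.0394, 0.0724]
tcp_rot: [[-0.99, -0.14, -0.0], [-0.14, 0.99, 0.0], [0.0, 0.0, -1.0]]
force: [-0.2, 1.1, -0.4]
opening: 0.006
grasp_force: 0.0
```

Converted, 0.0008 m / 0.75 = 0.0011, 0.0004 m / 0.75 = 0.0005.

Call:
play_rows(motion=[[[0,0,0.0005,0,0,0],[0,0,0.0011,0,0,0],[0,0,0.0011,0,0,0]]])

```text
time_s: 6.63
position: [0.5721, 0.0394, 0.0717]
tcp_rot: [[-0.99, -0.14, -0.0], [-0.14, 0.99, 0.0], [0.0, 0.0, -1.0]]
force: [-0.1, 0.3, 0.8]
opening: 0.005
grasp_force: 0.0
```

Converted, 0.0006 m / 0.75 = 0.0008, 0.0003 m / 0.75 = 0.0004.

Call:
play_rows(motion=[[[0,0,0.0004,0,0,0],[0,0,0.0008,0,0,0],[0,0,0.0008,0,0,0]]])

```text
time_s: 6.88
position: [0.5723, 0.0393, 0.0712]
tcp_rot: [[-0.99, -0.14, 0.0], [-0.14, 0.99, -0.0], [-0.0, -0.0, -1.0]]
force: [-0.1, -0.4, -0.1]
opening: 0.005
grasp_force: 0.3
```

Converted, 0.0004 m / 0.75 = 0.0005, 0.0002 m / 0.75 = 0.0003.

Call:
play_rows(motion=[[[0,0,0.0003,0,0,0],[0,0,0.0005,0,0,0],[0,0,0.0005,0,0,0]]])

```text
time_s: 7.13
position: [0.5724, 0.0392, 0.0709]
tcp_rot: [[-0.99, -0.14, 0.0], [-0.14, 0.99, -0.0], [-0.0, -0.0, -1.0]]
force: [1.7, -0.2, 1.4]
opening: 0.009
grasp_force: 0.5
```

Converted, 0.0006 m / 0.75 = 0.0008, 0.0003 m / 0.75 = 0.0004.

Call:
play_rows(motion=[[[0,0,0.0004,0,0,0],[0,0,0.0008,0,0,0],[0,0,0.0008,0,0,0]]])

```text
time_s: 7.38
position: [0.5725, 0.0392, 0.0703]
tcp_rot: [[-0.99, -0.14, 0.001], [-0.14, 0.99, -0.0], [-0.001, -0.0, -1.0]]
force: [0.4, -1.0, 1.0]
opening: 0.007
grasp_force: 0.7
```

Call:
play_rows(motion=[[[0,0,0.0003,0,0,0],[0,0,0.0005,0,0,0],[0,0,0.0005,0,0,0]]])

```text
time_s: 7.63
position: [0.5725, 0.0392, 0.0699]
tcp_rot: [[-0.99, -0.14, 0.001], [-0.14, 0.99, -0.0], [-0.001, -0.0, -1.0]]
force: [0.8, -0.6, 2.3]
opening: 0.001
grasp_force: 1.0
```

Converted, 0.0006 m / 0.75 = 0.0008, 0.0003 m / 0.75 = 0.0004.

Call:
play_rows(motion=[[[0,0,0.0004,0,0,0],[0,0,0.0008,0,0,0],[0,0,0.0008,0,0,0]]])

```text
time_s: 7.88
position: [0.5726, 0.0392, 0.0698]
tcp_rot: [[-0.99, -0.14, 0.001], [-0.14, 0.99, -0.0], [-0.001, -0.0, -1.0]]
force: [0.8, -1.0, 4.5]
opening: 0.007
grasp_force: 2.7
```

Converted, 0.0003 m / 0.75 = 0.0004, 0.0002 m / 0.75 = 0.0003.

Call:
play_rows(motion=[[[0,0,0.0003,0,0,0],[0,0,0.0004,0,0,0],[0,0,0.0004,0,0,0]]])

```text
time_s: 8.13
position: [0.5726, 0.0392, 0.0697]
tcp_rot: [[-0.99, -0.14, 0.001], [-0.14, 0.99, -0.0], [-0.001, -0.001, -1.0]]
force: [-0.6, -0.9, 7.0]
opening: 0.006
grasp_force: 3.4
```

Soft sink of 1.5 mm at 1–2 N, then a hard stop: this looks like the tilt. I hold it, and compare pictures.

Converted, -0.0002 m / 0.75 = -0.0003.

Call:
play_rows(motion=[[[0,0,-0.0003,0,0,0],[0,0,-0.0003,0,0,0],[0,0,-0.0003,0,0,0],[0,0,-0.0003,0,0,0],[0,0,-0.0003,0,0,0],[0,0,-0.0003,0,0,0],[0,0,-0.0003,0,0,0],[0,0,-0.0003,0,0,0]]])

```text
time_s: 8.8
position: [0.5726, 0.0392, 0.0697]
tcp_rot: [[-0.99, -0.14, 0.001], [-0.14, 0.99, -0.0], [-0.001, -0.0, -1.0]]
force: [-0.4, -1.5, 6.4]
opening: 0.006
grasp_force: 2.9
```

Run:
```python
from h import *
d=imaging.capture("side")["frame"][:,:,::-1]; cv2.imwrite("pics/side1.png",d)
a=cv2.imread("pics/side0.png")
c=[cv2.resize(i[180:260,250:380],None,fx=5,fy=5,interpolation=cv2.INTER_CUBIC)[:300] for i in (a,d)]
cv2.imwrite("pics/cmp1.png",np.vstack(c))
```

```text
(no output)
```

View pics/cmp1.png

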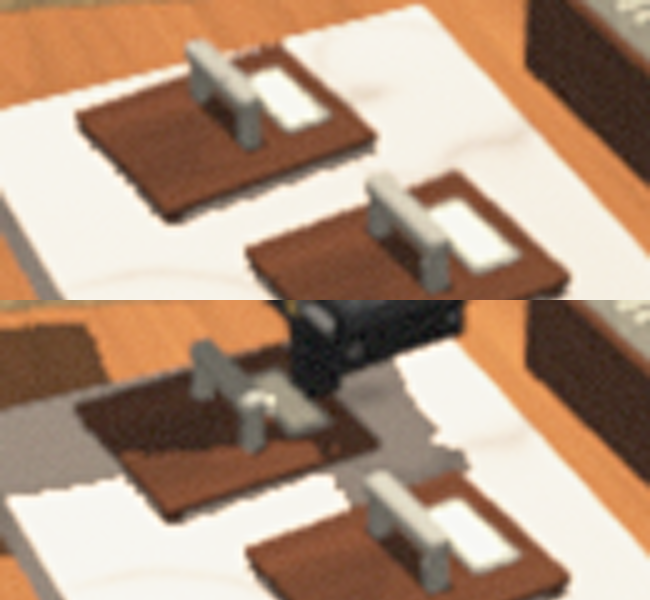

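The pull and the near +x corner visibly shifted in the lower crop (pull end (200,40)→(208,43)): front 1 (nearest the tray) tilts. I release it gently and go for its pull.

Converted, -0.05 m / 0.75 = -0.0667, -0.03 m / 0.75 = -0.04.

Call:
play_rows(motion=[[[0,0,-0.0003,0,0,0],[0,0,-0.0011,0,0,0],[0,0,-0.0019,0,0,0],[0,0,-0.0027,0,0,0],[0,0,-0.004,0,0,0],[0,0,-0.008,0,0,0],[0,0,-0.04,0,0,0],[0,0,-0.0667,0,0,0]]])

```text
time_s: 9.52
position: [0.5706, 0.0397, 0.1186]
tcp_rot: [[-0.99, -0.14, -0.004], [-0.14, 0.99, 0.001], [0.004, 0.001, -1.0]]
force: [-0.3, -0.9, 0.6]
opening: 0.006
grasp_force: 0.0
```

Converted, 0.054 m / 0.75 = 0.072, 0.04 m / 0.75 = 0.0533, 56 degrees / 120 = 0.4667.

Call:
play_rows(motion=[[[0,0,-0.0133,0,0,0.0583],[0.0267,0,-0.0133,0,0,0.1167],[0.0533,0,-0.0133,0,0,0.175],[0.072,0,-0.0133,0,0,0.2333],[0.072,0,-0.0133,0,0,0.2917],[0.072,0,-0.0133,0,0,0.35],[0.072,0,-0.0133,0,0,0.4083],[0.072,0,-0.0133,0,0,0.4667]]], fingers=0.06)

```text
time_s: 10.18
position: [0.5178, 0.032, 0.129]
tcp_rot: [[-0.665, 0.747, -0.002], [0.747, 0.665, 0.0], [0.001, -0.001, -1.0]]
force: [-1.2, -0.0, -0.3]
opening: 0.528
grasp_force: 0.0
```

Converted, 34 degrees / 120 = 0.2833.

Call:
play_rows(motion=[[[0,0,0,0,0,0.0583],[0,0,0,0,0,0.1167],[0,0,0,0,0,0.175],[0,0,0,0,0,0.2333],[0,0,0,0,0,0.2833],[0,0,0,0,0,0.2833],[0,0,0,0,0,0.2833],[0,0,0,0,0,0.2833]]])

```text
time_s: 10.85
position: [0.5183, 0.0319, 0.129]
tcp_rot: [[-0.142, 0.99, -0.001], [0.99, 0.142, 0.0], [0.0, -0.001, -1.0]]
force: [0.6, 0.7, -0.0]
opening: 0.688
grasp_force: 0.0
```

```bash
python3 g.py 1 0 0 .080 90
```

```text
[0.0, 0.0002, 0.049, -0.0431, -0.0165, 0.1648]
10.85 [0.5183 0.0319 0.129 ] [ 0.65  0.72 -0.02] [ -8.8  31.8 103.    0.   45.3 -17. ]
```

Converted, 0.049 m / 0.75 = 0.0653, 0.047 m / 0.75 = 0.0627.

Call:
play_rows(motion=[[[0,0,0.016,0,0,0],[0,0,0.032,0,0,0],[0,0,0.0453,0,0,0],[0,0,0.056,0,0,0],[0,0,0.0627,0,0,0],[0,0,0.0653,0,0,0],[0,0,0.0653,0,0,0],[0,0,0.0653,0,0,0]]])

```text
time_s: 11.52
position: [0.5189, 0.0318, 0.0802]
tcp_rot: [[-0.14, 0.99, 0.0], [0.99, 0.14, -0.0], [-0.0, 0.0, -1.0]]
force: [-0.1, -0.0, 0.6]
opening: 0.688
grasp_force: 0.0
```

Call:
play_rows(motion=[[[0,0,0,0,0,0],[0,0,0,0,0,0],[0,0,0,0,0,0],[0,0,0,0,0,0],[0,0,0,0,0,0],[0,0,0,0,0,0],[0,0,0,0,0,0],[0,0,0,0,0,0]]], fingers=0)

```text
time_s: 12.18
position: [0.5178, 0.0318, 0.08]
tcp_rot: [[-0.14, 0.99, -0.002], [0.99, 0.14, -0.0], [0.0, -0.002, -1.0]]
force: [-3.5, -1.1, 1.4]
opening: 0.17
grasp_force: 1.2
```

Converted, -0.04 m / 0.75 = -0.0533, -0.03 m / 0.75 = -0.04.

Call:
play_rows(motion=[[[0,0,-0.0013,0,0,0],[0,0,-0.004,0,0,0],[0,0,-0.008,0,0,0],[0,0,-0.016,0,0,0],[0,0,-0.0267,0,0,0],[0,0,-0.04,0,0,0],[0,0,-0.0533,0,0,0],[0,0,-0.0533,0,0,0]]])

```text
time_s: 12.85
position: [0.5203, 0.0316, 0.1226]
tcp_rot: [[-0.14, 0.99, 0.005], [0.99, 0.14, -0.001], [-0.001, 0.005, -1.0]]
force: [0.3, -0.1, -3.0]
opening: 0.158
grasp_force: 30.0
```

```bash
python3 - <<'E'
from h import *
o=[]
for c in("top","side"):
    d=imaging.capture(c); cv2.imwrite(f"pics/{c}2.png",d["frame"][:,:,::-1]); o.append(d["frame"][:,:,::-1])
cv2.imwrite("pics/cmp2.png",np.vstack([cv2.resize(o[0][150:310,60:380],None,fx=2,fy=2)[:290],cv2.resize(o[1][100:260,200:440],(640,400))[:300]]))
E
python3 g.py t 0 0 .12 90
```

```text
[0.2882, 0.0566, 0.001, 0.1235, 0.0105, 25.0354]
12.95 [0.5192 0.0317 0.1211] [-0.16  0.55 -3.59] [ -8.8  32.5 103.3  -0.   44.1 -16.9]
```

View pics/cmp2.png

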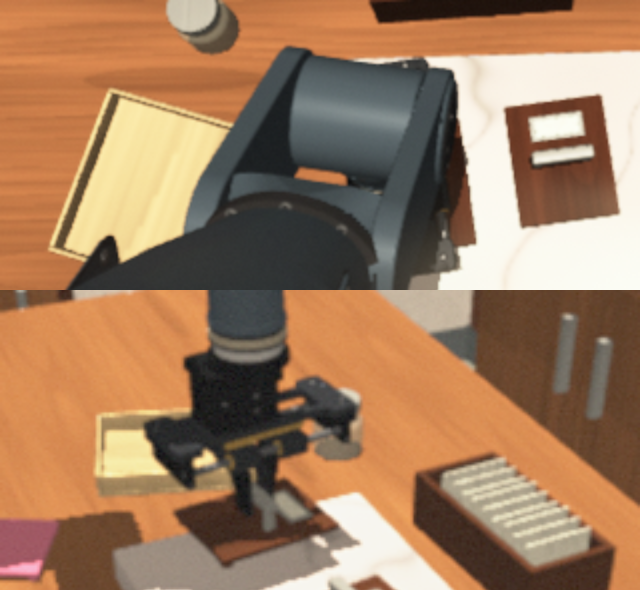

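Top view is mostly arm; the side view (lower half) shows the front level in the fingers, off the stone. Moving over the tray.

Converted, 0.208 m / 0.75 = 0.2773, 0.12 m / 0.75 = 0.16, 19 degrees / 120 = 0.1583.

Call:
play_rows(motion=[[[0.0133,0.0027,0,0,0,0.0083],[0.04,0.008,0,0,0,0.025],[0.08,0.016,0,0,0,0.0417],[0.12,0.024,0,0,0,0.0667],[0.16,0.032,0,0,0,0.0917],[0.2,0.04,0,0,0,0.1167],[0.24,0.048,0,0,0,0.1417],[0.2773,0.0547,0,0,0,0.1583]]])

```text
time_s: 13.62
position: [0.5297, 0.2451, 0.1195]
tcp_rot: [[0.192, 0.981, -0.001], [0.981, -0.192, -0.0], [-0.0, -0.001, -1.0]]
force: [0.1, -0.2, -3.7]
opening: 0.16
grasp_force: 30.0
```

Converted, 0.07 m / 0.75 = 0.0933, 0.068 m / 0.75 = 0.0907, 6 degrees / 120 = 0.05.

Call:
play_rows(motion=[[[0.0333,-0.0053,0,0,0,0.0167],[0.06,-0.0093,0,0,0,0.0333],[0.08,-0.012,0,0,0,0.05],[0.0907,-0.0133,0,0,0,0.05],[0.0933,-0.0133,0,0,0,0.05],[0.0933,-0.0133,0,0,0,0.05],[0.0933,-0.0133,0,0,0,0.05],[0.0933,-0.0133,0,0,0,0.05]]])

```text
time_s: 14.28
position: [0.5336, 0.3129, 0.1198]
tcp_rot: [[0.293, 0.956, -0.001], [0.956, -0.293, -0.001], [-0.001, -0.001, -1.0]]
force: [-0.3, 1.0, -2.9]
opening: 0.16
grasp_force: 30.0
```

```bash
python3 g.py t 0 0 .085 90
python3 - <<'E'
from h import *
o=[]
for c in("top","side"):
    d=imaging.capture(c); o.append(d["frame"][:,:,::-1])
cv2.imwrite("pics/cmp3.png",np.vstack([cv2.resize(o[0][170:315,60:220],(640,580))[60:400],cv2.resize(o[1][120:200,200:330],(640,394))[:250]]))
E
```

```text
[0.012, -0.0021, 0.0348, -0.0438, 0.0561, -0.0158]
14.28 [0.5336 0.3129 0.1198] [-0.29  1.01 -2.92] [20.1 38.4 88.7 -0.  53.  37.1]
```

View pics/cmp3.png

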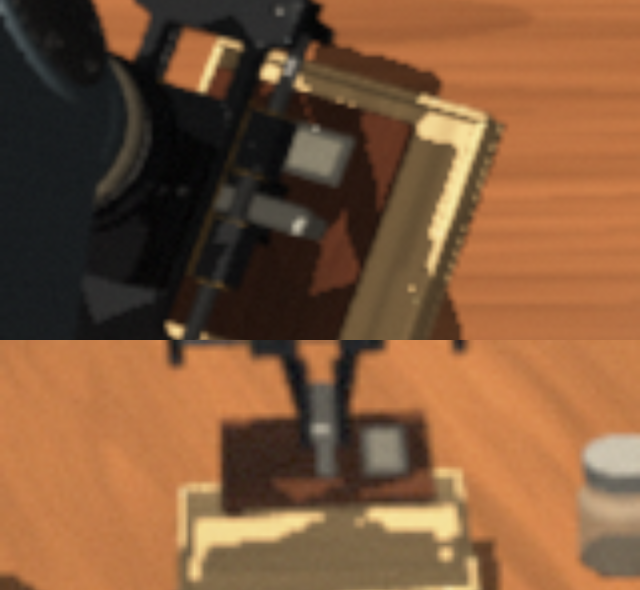

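The front is aligned with the tray but sits 12 mm toward −y; I correct that and lower it.

Converted, 0.065 m / 0.75 = 0.0867, 0.011 m / 0.75 = 0.0147.

Call:
play_rows(motion=[[[0.008,-0.0013,0,0,0,0],[0.0147,-0.0027,0.0067,0,0,0],[0.016,-0.0027,0.0227,0,0,0],[0.016,-0.0027,0.04,0,0,0],[0.016,-0.0027,0.056,0,0,0],[0.016,-0.0027,0.0707,0,0,0],[0.016,-0.0027,0.0813,0,0,0],[0.016,-0.0027,0.0867,0,0,0]]])

```text
time_s: 15.05
position: [0.5341, 0.3256, 0.0527]
tcp_rot: [[0.292, 0.956, -0.003], [0.956, -0.292, -0.001], [-0.002, -0.003, -1.0]]
force: [-1.0, -0.1, -2.8]
opening: 0.158
grasp_force: 30.0
```

Converted, 0.006 m / 0.75 = 0.008, 0.003 m / 0.75 = 0.004.

Call:
play_rows(motion=[[[0,0,0.0013,0,0,0],[0,0,0.0027,0,0,0],[0,0,0.004,0,0,0],[0,0,0.0053,0,0,0],[0,0,0.0067,0,0,0],[0,0,0.008,0,0,0],[0,0,0.008,0,0,0]]])

```text
time_s: 15.63
position: [0.5353, 0.3262, 0.0492]
tcp_rot: [[0.292, 0.956, 0.0], [0.956, -0.292, 0.0], [0.0, 0.0, -1.0]]
force: [0.2, -0.1, -3.1]
opening: 0.155
grasp_force: 30.0
```

Converted, 0.003 m / 0.75 = 0.004, 0.0024 m / 0.75 = 0.0032.

Call:
play_rows(motion=[[[0,0,0.0008,0,0,0],[0,0,0.0016,0,0,0],[0,0,0.0024,0,0,0],[0,0,0.0032,0,0,0],[0,0,0.004,0,0,0],[0,0,0.004,0,0,0]]])

```text
time_s: 16.13
position: [0.5352, 0.3261, 0.0459]
tcp_rot: [[0.292, 0.956, -0.0], [0.956, -0.292, -0.0], [-0.0, -0.0, -1.0]]
force: [-0.6, 0.4, -3.5]
opening: 0.158
grasp_force: 30.0
```

Converted, 0.001 m / 0.75 = 0.0013, 0.0005 m / 0.75 = 0.0007.

Call:
play_rows(motion=[[[0,0,0.0007,0,0,0],[0,0,0.0013,0,0,0],[0,0,0.0013,0,0,0]]])

```text
time_s: 16.38
position: [0.5354, 0.3262, 0.0452]
tcp_rot: [[0.292, 0.956, 0.0], [0.956, -0.292, 0.0], [0.0, 0.0, -1.0]]
force: [-0.0, -0.4, -2.9]
opening: 0.157
grasp_force: 30.0
```

Converted, 0.0008 m / 0.75 = 0.0011, 0.0004 m / 0.75 = 0.0005.

Call:
play_rows(motion=[[[0,0,0.0005,0,0,0],[0,0,0.0011,0,0,0],[0,0,0.0011,0,0,0]]])

```text
time_s: 16.63
position: [0.5354, 0.3263, 0.045]
tcp_rot: [[0.292, 0.957, 0.001], [0.957, -0.292, 0.0], [0.0, 0.0, -1.0]]
force: [-1.8, -0.2, 3.5]
opening: 0.16
grasp_force: 30.0
```

Converted, 0.0006 m / 0.75 = 0.0008, 0.0003 m / 0.75 = 0.0004.

Call:
play_rows(motion=[[[0,0,0.0004,0,0,0],[0,0,0.0008,0,0,0],[0,0,0.0008,0,0,0]]])

```text
time_s: 16.88
position: [0.5355, 0.3263, 0.045]
tcp_rot: [[0.292, 0.956, 0.001], [0.956, -0.292, 0.0], [0.0, 0.001, -1.0]]
force: [-2.0, -0.4, 7.6]
opening: 0.155
grasp_force: 30.0
```

Set down (force reversed at the expected height). Release and retreat.

Call:
play_rows(motion=[[[0,0,-0.0008,0,0,0],[0,0,-0.0008,0,0,0],[0,0,-0.0008,0,0,0],[0,0,-0.0008,0,0,0],[0,0,-0.0008,0,0,0],[0,0,-0.0008,0,0,0],[0,0,-0.0008,0,0,0]]], fingers=0.05)

```text
time_s: 17.47
position: [0.5353, 0.3261, 0.0441]
tcp_rot: [[0.292, 0.956, -0.0], [0.956, -0.292, -0.0], [-0.0, -0.0, -1.0]]
force: [1.1, 0.6, 0.2]
opening: 0.551
grasp_force: 0.0
```

Converted, -0.15 m / 0.75 = -0.2, -0.14 m / 0.75 = -0.1867.

Call:
play_rows(motion=[[[0,0,-0.0067,0,0,0],[0,0,-0.0267,0,0,0],[0,0,-0.0667,0,0,0],[0,0,-0.1067,0,0,0],[0,0,-0.1467,0,0,0],[0,0,-0.1867,0,0,0],[0.0533,-0.04,-0.2,0,0,0],[0.1067,-0.08,-0.2,0,0,0]]])

```text
time_s: 18.13
position: [0.5102, 0.4038, 0.1983]
tcp_rot: [[0.297, 0.955, 0.007], [0.955, -0.297, 0.004], [0.006, 0.006, -1.0]]
force: [0.9, 0.8, 0.4]
opening: 0.577
grasp_force: 0.0
```

Converted, -0.15 m / 0.75 = -0.2, -0.12 m / 0.75 = -0.16.

Call:
play_rows(motion=[[[0.0533,-0.04,0,0,0,0],[0.1067,-0.08,0,0,0,0],[0.16,-0.12,0,0,0,0],[0.2,-0.16,0,0,0,0],[0.2,-0.2,0,0,0,0],[0.2,-0.2,0,0,0,0],[0.2,-0.2,0,0,0,0],[0.2,-0.2,0,0,0,0]]])

```text
time_s: 18.8
position: [0.4071, 0.5909, 0.1938]
tcp_rot: [[0.29, 0.957, 0.0], [0.957, -0.29, -0.001], [-0.001, 0.001, -1.0]]
force: [0.7, -0.8, 0.3]
opening: 0.572
grasp_force: 0.0
```

Run:
```python
from h import *
o=[]
for c in("top","side"):
    d=imaging.capture(c); o.append(d["frame"][:,:,::-1])
cv2.imwrite("pics/cmp4.png",np.vstack([cv2.resize(o[0][140:330,60:460],(640,304)),cv2.resize(o[1][110:300,180:420],(640,507))[:296]]))
```

```text
(no output)
```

View pics/cmp4.png

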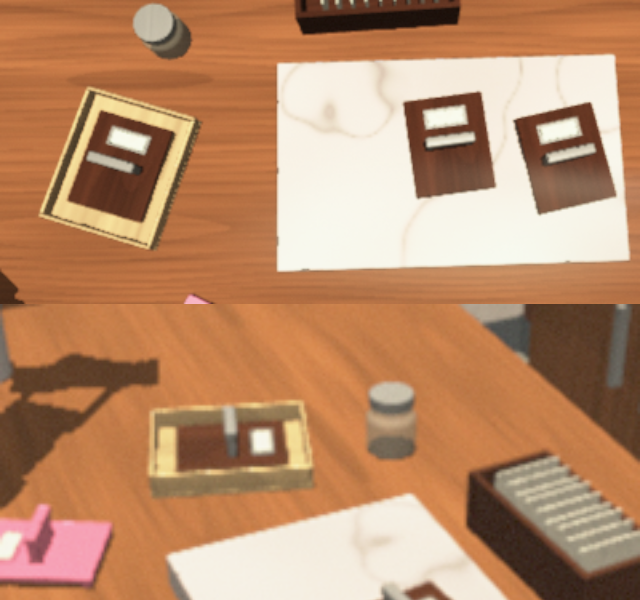

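The front lies centred, face up in the tray (crop position (120,165)). The other two are untouched on the plate and the arm is clear, so I hand in.

```bash
python3 -c "
from rig import bot
print(bot.hand_in())"
```

```text
the job is handed in; nothing more can be done
None
```

The front nearest the tray is the warped one: its label end sank 1.5 mm under 1–2 N and I held it tilted for about a second (up to 8.5 N on its sound end, 7 N on the tilted one). It now lies face up in the repair tray, set down rather than dropped. I stopped there, so the other two fronts were never pressed, and the job is handed in at about 19 s.

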